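# Unlatch the jar tote and hold it up level

## Robot

A 6-joint arm with a two-finger parallel gripper is mounted at the origin on the work surface. World frame = base frame: x ahead of the robot, y to its left, z up, the work surface at z = 0. Lengths are in m, angles in degrees, forces in N, time in s.
With the tool pointing down it reaches from about 0.3 to 0.75 m from the base axis. Payload 8.5 kg.
Tool frame: the origin (TCP) lies at the very end of the fingers, on their centre line; the grasp point (between the pads) lies 19 mm behind it; z points along the fingers, y is the line along which they close (so a half turn about z gives the same grasp; the last joint's range is limited). The gripper opens to 85 mm and grips with 20 to 120 N. Pads are 22 mm wide; open, the fingers measure 114 mm over their backs; the gripper's body (76 mm by 85 mm) begins 54 mm behind the grasp point. The pads swing forward as they close: fully open they stand 13 mm farther back than shut.
Start: joints at [-78.799, 21.807, 74.336, -0, 83.858, -12.336], TCP at [0.22, -0.504, 0.231] pointing down, gripper open.
Joint ranges: [-178.18, 178.18], [-50.72, 133.34], [12.68, 142.11], [-81.47, 261.47], [9.98, 163.14], [-165.26, 165.26]. Speed limits (degrees/s): [136.94, 136.94, 180, 180, 180, 180].

## Interface

Orientations are given as a 3x3 rotation matrix whose columns are the frame's x, y, z axes.
In Python, from rig import env gives the robot as it stands.
- The arm moves only by the tool move_arm, never from a script. Its argument "plan" is a list of rows, each a list of 7 numbers: the turn, a rotation vector about the tool's x, y, z in degrees, then the shift along the tool's x, y, z in cm, then the gripper command: -1 is shut, 1 is fully open, values between are in proportion. In form: [[ax, ay, az, tx, ty, tz, jaw], ...]. A call has 1 to 5 rows; each row is the pose to reach, as a shift and turn from the pose commanded when the call began, along the tool's axes at that moment; what a row does not reach only later rows make up. A row lasts 1/10 s, in which the tool goes at most 50 mm and 8.59 degrees, less where a joint would pass 70% of its speed; a pose out of reach is approached as far as the arm can. A call with a gripper value outside its range is refused whole. The fingers move at their own pace and stop on an object; "squeeze" is the grip in N (left out, the last holds). Time passes only in rows, so rows that repeat a pose let the fingers close. It gives the time, the measured TCP pose, the force, the opening and the grip force at its end, in the units of the state.
- env.observe(): the state, without advancing time (a new reading comes with each control period).
- env.get_image(name): name is "scene" or "top"; returns a dict with "color" (384x512x3 uint8, red, green, blue), "fov_y" (degrees; the focal length in pixels is half the picture's height over the tangent of half this angle, whatever the lens; pixels are square), "cx", "cy" (the principal point, pixels), "R" (3x3) and "t" (3): a world point X has camera coordinates R X + t. Camera axes: x right, y down, z forward; pixel columns grow to the right and rows downward; lengths in m; the calibration is good to about 2 mm. A picture is of the moment at which its call begins. There is no depth.
- env.close_job(): hands the job in; it is judged then, once.
Trained networks look in a picture, given as the dict that the camera call returned (one of the last four; its "shot" number tells which), for a name from the list of things; names that differ only in an ending like _2 or _b are one class to them, and where a whole thing is asked for, a point or a joint stands for the part that bears it (a point fixed in the world has none). Each returns a list of dicts, best first, with "conf" (0 to 1); they miss things now and then, are a little off and sometimes report something else, mostly with a low value. They report only what shows in the picture. A call takes as long as a camera call.
- env.outline_of(target, picture): "mask" (384x512 bool, what is visible of it) and "bbox" ([centre column, centre row, width, height] in pixels, round what is visible of it).
- env.tip_of(target, picture): "pixel" ([column, row] in pixels: a listed point, or the origin of a listed thing).
The state is a dict: "time_s": time; "q": joint angles; "qvel": joint speeds; "joint_efforts": joint torques, N m; "position": TCP position; "tool_rot": TCP orientation; "ft_force": force on the tool from outside, world axes, zero at the start; "wrist_torque": the same for the moment, N m; "grip_width": finger opening in m; "gripper_force": force on a finger pad.
Only numpy, scipy, OpenCV 4.12 (cv2) and the standard library are available. Lean on these libraries where they do the work, as an engineer would, in place of code of your own. Each camera call takes 0.05 s, during which the arm holds its last target. There are 200 camera calls.

## Task

The board under the wooden jar tote needs wiping: turn the black latch knob counter-clockwise (seen from above) until it clicks over and the steel latch has swung off the tote's tongue, then lift the tote by its handle bar straight up, about 10 cm clear of the board. Finish while still holding it there, steady and level above the board with both jars standing in it; do not tip it on the way, and leave the brush cup, plaster cone and paint can alone.

Things in the scene. Friction and masses are not known exactly. Their poses are not given: they have to be found in the camera images.
- lock (a joint): latch knob's angle, rad: 0 = latched (as it starts), grows counter-clockwise seen from above, stop at 1.4 = open. A sprung detent resists the turn (about 0.1 N m at first, less and less) up to 0.7 rad and beyond that drives the knob on to 1.4. The latch arm is off the tongue from about 1.1.
- lock_grip (a point): on the knob's upright axis, 66 mm above the table, where to grip it. Black bar grip 14 mm thick (x) by 46 mm long (y), from 22 mm below to 14 mm above this point, on a 44 mm disc: fingers end at most 21 mm below it. Turns with the knob; z up; latched, its axes are the dock's. The tote's end board stands 90 mm away along the dock's +y.
- lock_tip (a point): end of the steel latch arm under the knob, 70 mm from the knob's axis along the knob's +y (towards the tote when latched), 39 mm above the table. The arm is 18 mm wide and 5 mm thick and, latched, lies over the tote's tongue.
- dock: fixed grey board, 170 mm (x) by 360 mm (y) by 18 mm thick, with 12 mm high wooden strips 3 to 4 mm clear of the tote's sides and ends, and the latch knob standing 190 mm from the origin along the dock's -y. Origin on the table surface (board's underside), below the centre of the seated tote.
- tote: open plywood jar tote, loose, seated on the dock, same axes; 120 (x) by 200 mm (y), walls 50 mm high, 8 mm thick, 46 mm wide end uprights to 147 mm, low divider in the middle; 0.5 to 0.86 kg with jars. Origin: centre of its underside, 18 mm above the table when seated; z up. A steel tongue 40 mm wide juts 45 mm from its -y end, 11 to 16 mm above the underside.
- tote_handle (a point): middle of the tote's wooden handle bar, 132 mm above the tote's underside (150 mm above the table when seated). The bar runs 184 mm along the tote's y, is 14 mm thick (x) and 26 mm tall, and joins the two end uprights; the jars end at least 25 mm below the bar. Axes are the tote's.
- jar_large: lidded glass jar, 54 mm across, 85 mm tall, 0.12 to 0.24 kg, loose in one half of the tote (either one), standing on its 8 mm floor. Origin: centre of its underside; z up.
- jar_small: lidded glass jar, 44 mm across, 60 mm tall, 0.07 to 0.14 kg, loose in the tote's other half. Origin: centre of its underside; z up.
- brush_cup: white cup with brushes, 76 mm across, 200 mm tall with the brushes; leave alone. Origin: centre of its underside.
- plaster_cone: plaster drawing cone, 80 mm across, 120 mm tall; leave alone. Origin: centre of its underside.
- paint_can: closed paint can, 72 mm across, 90 mm tall; leave alone. Origin: centre of its underside.

How it is judged:
By the outcome, as a careful person would: the job done as asked, in the order asked, and still so for the second after the job is handed in, while the arm keeps its last pose, push and grip.
It also fails if it takes over 51 s, if anything falls off the work surface, if the arm or the gripper's body presses on something with over 40 N, if the wrist force passes 120 N, or if a joint passes its speed limit or range.

## Working session

There is one attempt and no reset: what is moved stays moved. The work goes in short steps, Python scripts to look and compute and a tool call to move; the robot and the scene stay as the last step left them, time stands still between calls to the robot, and variables do not carry over. Pictures are saved under pics/ and viewed, at most 10 in all, crops included, and the job is handed in when it is done.

Besides the shell and the picture viewer there is one more tool, called after "Emit:" as name(argument=value, ...) on one line, values as JSON. move_arm: Moves the arm, as the interface text tells. Its arguments: {"type":"object","properties":{"plan":{"type":"array"},"squeeze":{"type":"number"}},"required":["plan"]}

```bash
mkdir -p pics
cat > h.py <<'E'
import numpy as np, cv2
from rig import env
def K(p):
    f=p["color"].shape[0]/2/np.tan(np.radians(p["fov_y"])/2)
    return f
def ray(p,px):
    f=K(p);d=np.array([(px[0]-p["cx"])/f,(px[1]-p["cy"])/f,1.])
    R=np.array(p["R"]);t=np.array(p["t"])
    return -R.T@t, R.T@d
def atz(p,px,z):
    o,d=ray(p,px); return o+d*(z-o[2])/d[2]
def proj(p,X):
    c=np.array(p["R"])@np.array(X)+np.array(p["t"]);f=K(p)
    return np.array([p["cx"]+f*c[0]/c[2],p["cy"]+f*c[1]/c[2]])
def tri(ps,pxs):
    A=np.zeros((3,3));b=np.zeros(3)
    for p,x in zip(ps,pxs):
        o,d=ray(p,x);d=d/np.linalg.norm(d);M=np.eye(3)-np.outer(d,d);A+=M;b+=M@o
    return np.linalg.solve(A,b)
def save(p,n): cv2.imwrite(f"pics/{n}.png",cv2.cvtColor(p["color"],cv2.COLOR_RGB2BGR))
E
python3 - <<'E'
from h import *
np.set_printoptions(precision=4,suppress=True)
ps={n:env.get_image(n) for n in("scene","top")}
Z=dict(lock_grip=.066,lock_tip=.039,dock=0,tote=.018,tote_handle=.15,jar_large=.026,jar_small=.026,brush_cup=0,plaster_cone=0,paint_can=0)
for n,p in ps.items():
    save(p,n+"0"); print(n,-np.array(p["R"]).T@p["t"])
for k,z in Z.items():
    px={}
    for n,p in ps.items():
        r=env.tip_of(k,p)
        if r: px[n]=r[0]["pixel"]; print(k,n,np.round(px[n],1),round(r[0]["conf"],2),atz(p,px[n],z))
    if len(px)==2: print("   tri",tri([ps[n] for n in px],px.values()))
s=env.observe(); print(s["time_s"],s["tool_rot"],s["position"],s["grip_width"],s["ft_force"])
E
```

```text
scene [ 1.1765 -0.8665  0.8284]
top [0.5257 0.0088 1.2951]
lock_grip scene [231.2 206.7] 0.54 [ 0.5749 -0.0444  0.066 ]
lock_grip top [289.  218.6] 0.73 [ 0.5716 -0.0506  0.066 ]
   tri [ 0.5741 -0.0486  0.0681]
lock_tip scene [237.9 201.8] 0.64 [0.5562 0.0189 0.039 ]
lock_tip top [270.5 220.6] 0.73 [0.5658 0.0134 0.039 ]
   tri [0.5638 0.0121 0.0464]
dock scene [254.4 190.2] 0.81 [0.5343 0.1543 0.    ]
tote scene [251.1 189.1] 0.92 [0.5349 0.1313 0.018 ]
tote top [233.5 231. ] 0.93 [0.5297 0.1465 0.018 ]
   tri [0.5279 0.1464 0.0069]
tote_handle scene [252.4 154.7] 0.91 [0.5302 0.1435 0.15  ]
tote_handle top [233.4 228.5] 0.75 [0.5373 0.1327 0.15  ]
   tri [0.5374 0.1319 0.1577]
jar_large scene [257.7 181. ] 0.82 [0.5325 0.1782 0.026 ]
jar_large top [219.5 237. ] 0.5 [0.5085 0.1956 0.026 ]
   tri [0.5123 0.2015 0.0056]
jar_small scene [248.6 193.3] 0.64 [0.5482 0.0951 0.026 ]
jar_small top [404.2 225.8] 0.27 [ 0.5461 -0.4585  0.026 ]
   tri [ 0.6514 -0.2879  0.3176]
brush_cup scene [127.3 307. ] 0.57 [ 0.5515 -0.4638  0.    ]
brush_cup top [405. 228.] 0.63 [ 0.5386 -0.4706  0.    ]
   tri [ 0.5436 -0.4664 -0.0023]
plaster_cone scene [301.2 224.7] 0.96 [0.7653 0.0744 0.    ]
plaster_cone top [252.9 165.4] 0.59 [0.7715 0.0777 0.    ]
   tri [0.7683 0.0758 0.0009]
paint_can scene [308.3 155.5] 0.73 [0.5811 0.4927 0.    ]
paint_can top [144.5 219.1] 0.71 [0.5743 0.4768 0.    ]
   tri [0.5799 0.479  0.0049]
1.1 [[ 0.9168  0.3993  0.    ]
 [ 0.3993 -0.9168 -0.    ]
 [ 0.      0.     -1.    ]] [ 0.2196 -0.5042  0.2313] 0.08542843748114863 [-0.734   0.6682  0.3054]
```

Run:
```python
import cv2
a=cv2.imread("pics/top0.png")[130:330,150:350];cv2.imwrite("pics/topc.png",cv2.resize(a,(600,600),interpolation=cv2.INTER_CUBIC))
a=cv2.imread("pics/scene0.png")[100:280,170:350];cv2.imwrite("pics/scc.png",cv2.resize(a,(600,600),interpolation=cv2.INTER_CUBIC))
```

```text
(no output)
```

View pics/topc.png

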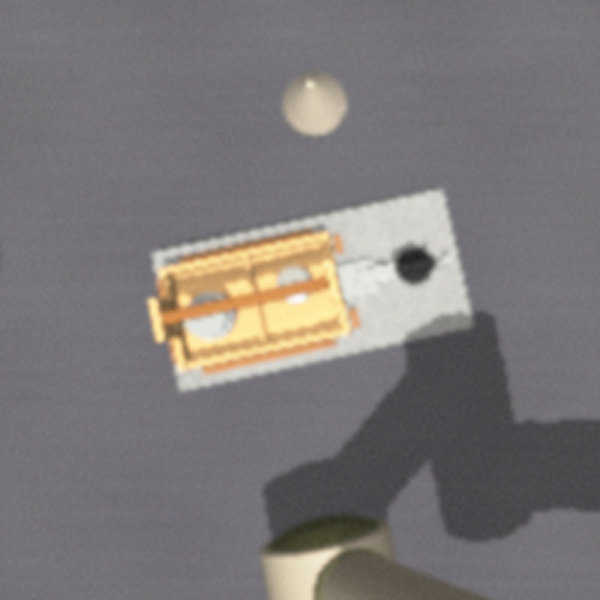

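View pics/scc.png

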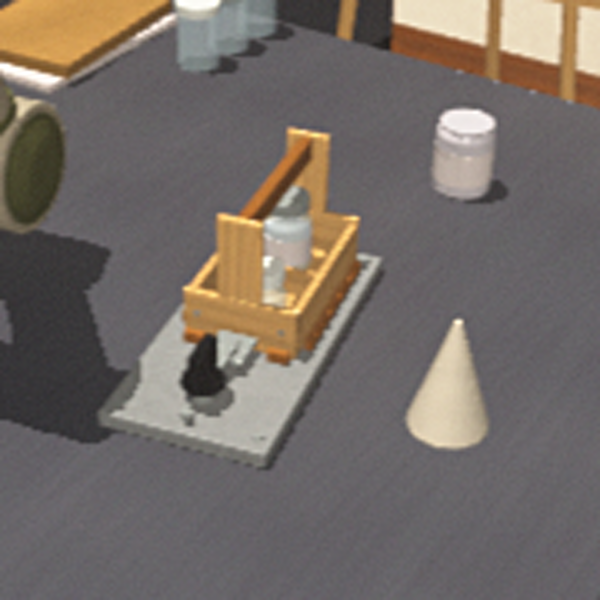

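Top crop: knob at full-image pixel (288,218), the dock runs left with corners at about (201,214), (298,193), (307,239), (210,260). The bar runs from (206,236) to (259,224), with the large jar in the far half and the small jar in the near half. The scene crop shows the knob free-standing, with the cone well clear.

Run:
```python
from h import *
np.set_printoptions(precision=4,suppress=True)
p=env.get_image("top"); q=env.get_image("scene")
c=np.array([(152,253),(443,190),(472,327),(180,390)])/3+[150-.33,130-.33]
W=np.array([atz(p,x,.018) for x in c]); print(W)
m=env.outline_of("dock",p)
for z,n in((.018,"dock"),(.068,"tote"),(.163,"tote_handle"),(.08,"lock_grip")):
  for cam in (p,q):
    m=env.outline_of(n,cam)
    if not m: continue
    m=m[0]; mm=m["mask"].astype(np.uint8); print(n,m["conf"],mm.sum(),m["bbox"])
    cs=max(cv2.findContours(mm,cv2.RETR_EXTERNAL,cv2.CHAIN_APPROX_NONE)[0],key=len)[:,0]
    if cam is p:
        P=np.array([atz(p,x,z)[:2] for x in cs.astype(float)])*1000
        r=cv2.minAreaRect(P.astype(np.float32)); print("  ",r, "corners",cv2.boxPoints(r).tolist())
# model check, 
import itertools
from scipy.optimize import least_squares
cd=[(-.085,-.18),(-.085,.18),(.085,.18),(.085,-.18)]
# crop corners order: far-left(+x? ) 
order=[(.085,.18),(.085,-.18),(-.085,-.18),(-.085,.18)]
def T(v,a): return np.array([v[0]+np.cos(v[2])*a[0]-np.sin(v[2])*a[1],v[1]+np.sin(v[2])*a[0]+np.cos(v[2])*a[1]])
def f(v,s): return np.concatenate([T(v,(o[0],o[1]+s))-w[:2] for o,w in zip(order,W)])
for s in(0,):
    r=least_squares(lambda v:f(v,v[3]*0),[.53,.14,0,0]); v=r.x; print("board centre",v[:2],np.degrees(v[2]),f(v,0))
for _ in range(3):
    p=env.get_image("top");q=env.get_image("scene")
    for k in("lock_grip","tote_handle","tote"):
        a=env.tip_of(k,p);b=env.tip_of(k,q)
        z=dict(lock_grip=.066,tote_handle=.15,tote=.018)[k]
        print(k,a and atz(p,a[0]["pixel"],z)[:2],b and atz(q,b[0]["pixel"],z)[:2])
```

```text
[[ 0.5912  0.2671  0.018 ]
 [ 0.6656 -0.084   0.018 ]
 [ 0.5017 -0.1163  0.018 ]
 [ 0.4281  0.2312  0.018 ]]
dock 0.66 2545 [254.1, 226.4, 104.6, 61.2]
   ((546.5536499023438, 76.52024841308594), (171.4554901123047, 359.917236328125), 12.437882423400879) corners [[424.0782470703125, 233.79112243652344], [501.5975646972656, -117.67887878417969], [669.029052734375, -80.75062561035156], [591.509765625, 270.7193603515625]]
dock 0.8 2138 [241.1, 208.0, 80.4, 60.8]
tote 0.72 1991 [237.4, 231.4, 75.8, 41.1]
   ((534.7135009765625, 129.33621215820312), (119.51517486572266, 260.3214111328125), 12.29465389251709) corners [[448.610107421875, 243.78701782226562], [504.042724609375, -10.564051628112793], [620.81689453125, 14.885406494140625], [565.38427734375, 269.2364807128906]]
tote 0.8 1696 [249.4, 174.8, 54.0, 69.5]
tote_handle 0.9 2014 [236.8, 230.2, 75.1, 49.7]
   ((533.7777709960938, 120.86677551269531), (111.09941864013672, 237.25457763671875), 12.555346488952637) corners [[453.7689514160156, 224.58172607421875], [505.343994140625, -6.999260902404785], [613.78662109375, 17.151824951171875
[... 243 characters left out ...]
 corners [[552.6049194335938, -66.96427917480469], [590.1390991210938, -67.09870910644531], [590.4572143554688, 21.73229217529297], [552.9230346679688, 21.866722106933594]]
lock_grip 0.75 209 [234.4, 208.1, 17.1, 17.8]
board centre [0.5467 0.0745] 11.921988134911091 [ 0.0014  0.0011  0.0014 -0.     -0.001  -0.0029 -0.0018  0.0018]
lock_grip [ 0.5688 -0.0561] [ 0.5828 -0.0372]
tote_handle [0.5399 0.1466] [ 0.6351 -0.1025]
tote [0.525  0.1347] [0.5321 0.1493]
lock_grip [ 0.5688 -0.0582] [ 0.5724 -0.0462]
tote_handle [0.5399 0.1447] [0.6948 0.2507]
tote [0.5286 0.1311] []
lock_grip [ 0.5733 -0.053 ] [ 0.5768 -0.0438]
tote_handle [0.528 0.141] [0.5243 0.1395]
tote [0.5286 0.1318] [0.5312 0.1311]
```

```bash
cat >> h.py <<'E'
from scipy.spatial.transform import Rotation as Ro
PSI=12.2
def plan(pos,yaw):
    "shift (cm) in tool axes and rotvec (deg) from measured pose to tool-down pose with tool x at yaw"
    s=env.observe();R=np.array(s["tool_rot"]);c,d=np.cos(np.radians(yaw)),np.sin(np.radians(yaw))
    G=np.array([[c,d,0],[d,-c,0],[0,0,-1]])
    print("shift",np.round(R.T@(np.array(pos)-s["position"])*100,2),"turn",np.round(Ro.from_matrix(R.T@G).as_rotvec(degrees=True),2))
E
python3 - <<'E'
from h import *
np.set_printoptions(precision=4,suppress=True)
p=env.get_image("top"); q=env.get_image("scene");px=[]
for cam,(u,v) in((p,(288,218)),(q,(231,207))):
    g=cam["color"].max(2).astype(int); m=np.zeros_like(g,bool); m[v-12:v+13,u-12:u+13]=g[v-12:v+13,u-12:u+13]<60
    y,x=np.nonzero(m); px.append((x.mean(),y.mean())); print(px[-1],m.sum(),x.min(),x.max(),y.min(),y.max())
print(tri([p,q],px),atz(p,px[0],.06))
h=cv2.cvtColor(p["color"],cv2.COLOR_RGB2HSV)
for y in range(222,242): print(y,[tuple(p["color"][y,x]) for x in (215,235,250)])
plan([.574,-.052,.231],102.2)
E
```

```text
(np.float64(287.53333333333336), np.float64(216.84444444444443)) 45 283 292 214 221
(np.float64(230.6891891891892), np.float64(211.01351351351352)) 148 225 236 201 218
[ 0.5769 -0.0473  0.0517] [ 0.5779 -0.0459  0.06  ]
222 [(np.uint8(208), np.uint8(164), np.uint8(108)), (np.uint8(216), np.uint8(171), np.uint8(113)), (np.uint8(215), np.uint8(211), np.uint8(197))]
223 [(np.uint8(197), np.uint8(154), np.uint8(102)), (np.uint8(228), np.uint8(184), np.uint8(121)), (np.uint8(213), np.uint8(191), np.uint8(170))]
224 [(np.uint8(200), np.uint8(158), np.uint8(105)), (np.uint8(222), np.uint8(177), np.uint8(117)), (np.uint8(211), np.uint8(157), np.uint8(114))]
225 [(np.uint8(201), np.uint8(158), np.uint8(105)), (np.uint8(220), np.uint8(173), np.uint8(115)), (np.uint8(214), np.uint8(144), np.uint8(83))]
226 [(np.uint8(203), np.uint8(158), np.uint8(107)), (np.uint8(213), np.uint8(161), np.uint8(106)), (np.uint8(213), np.uint8(145), np.uint8(87))]
227 [(np.uint8(192), np.uint8(153), np.uint8(107)), (np.uint8(205), np.uint8(146), np.uint8(89)), (np.uint8(218), np.uint8(174), np.uint8(143))]
228 [(n
[... 1387 characters left out ...]
uint8(155)), (np.uint8(253), np.uint8(236), np.uint8(164))]
238 [(np.uint8(225), np.uint8(226), np.uint8(222)), (np.uint8(253), np.uint8(231), np.uint8(160)), (np.uint8(249), np.uint8(222), np.uint8(149))]
239 [(np.uint8(226), np.uint8(228), np.uint8(223)), (np.uint8(253), np.uint8(233), np.uint8(161)), (np.uint8(230), np.uint8(189), np.uint8(125))]
240 [(np.uint8(230), np.uint8(229), np.uint8(221)), (np.uint8(253), np.uint8(232), np.uint8(160)), (np.uint8(214), np.uint8(168), np.uint8(113))]
241 [(np.uint8(238), np.uint8(230), np.uint8(213)), (np.uint8(249), np.uint8(222), np.uint8(148)), (np.uint8(213), np.uint8(166), np.uint8(112))]
shift [ 50.55 -27.31   0.03] turn [ -0.     0.   -78.67]
```

Emit:
move_arm(plan=[[0,0,0,4,-2.2,0,1],[0,0,0,8,-4.4,0,1],[0,0,0,12,-6.5,0,1],[0,0,0,16,-8.7,0,1],[0,0,0,20,-10.8,0,1]])

```text
time_s: 3.45
position: [0.3607, -0.3238, 0.2315]
tool_rot: [[0.917, 0.399, 0.0], [0.399, -0.917, -0.0], [0.0, 0.0, -1.0]]
ft_force: [0.6, -1.1, 1.2]
grip_width: 0.0856
gripper_force: 0.0
```

Emit:
move_arm(plan=[[0,0,0,4,-2.2,0,1],[0,0,0,8,-4.4,0,1],[0,0,0,12,-6.5,0,1],[0,0,0,16,-8.7,0,1],[0,0,0,20,-10.8,0,1]])

```text
time_s: 3.95
position: [0.501, -0.1447, 0.2315]
tool_rot: [[0.917, 0.399, 0.0], [0.399, -0.917, -0.0], [0.0, 0.0, -1.0]]
ft_force: [0.5, -1.1, 0.4]
grip_width: 0.0853
gripper_force: 0.0
```

Emit:
move_arm(plan=[[0,0,-8,4,-2.2,0,1],[0,0,-16,8,-4.4,0,1],[0,0,-24,10.5,-5.7,0,1],[0,0,-32,10.5,-5.7,0,1],[0,0,-40,10.5,-5.7,0,1]])

```text
time_s: 4.45
position: [0.574, -0.0513, 0.231]
tool_rot: [[0.439, 0.899, -0.0], [0.899, -0.439, 0.0], [-0.0, -0.0, -1.0]]
ft_force: [0.2, 0.3, 0.1]
grip_width: 0.0856
gripper_force: 0.0
```

Emit:
move_arm(plan=[[0,0,-8,0,0,0,1],[0,0,-16,0,0,0,1],[0,0,-24,0,0,0,1],[0,0,-32,0,0,0,1],[0,0,-38.7,0,0,0,1]])

```text
time_s: 4.95
position: [0.5736, -0.0523, 0.2313]
tool_rot: [[-0.217, 0.976, -0.0], [0.976, 0.217, 0.0], [0.0, -0.0, -1.0]]
ft_force: [0.3, 0.3, 0.9]
grip_width: 0.0855
gripper_force: 0.0
```

Run:
```python
from h import *
plan([.5745,-.051,.110],102.2)
s=env.observe();print(s["position"],s["q"],s["time_s"])
```

```text
shift [ 0.1   0.12 12.13] turn [-0.   -0.    0.35]
[ 0.57358353 -0.05225728  0.23131514] [-1.69776974e+01  2.44415604e+01  7.00661618e+01  1.39207119e-03
  8.54940358e+01 -2.95268871e+01] 4.95
```

Emit:
move_arm(plan=[[0,0,0,0.1,0.1,4,1],[0,0,0,0.1,0.1,8,1],[0,0,0,0.1,0.1,12.1,1],[0,0,0,0.1,0.1,12.1,1]])

```text
time_s: 5.35
position: [0.5719, -0.0504, 0.1058]
tool_rot: [[-0.212, 0.977, -0.01], [0.977, 0.212, 0.003], [0.005, -0.009, -1.0]]
ft_force: [-1.2, -0.1, -0.2]
grip_width: 0.0856
gripper_force: 0.0
```

Run:
```python
from h import *
for n in("scene","top"):
    p=env.get_image(n); a=[int(v) for v in proj(p,[.5745,-.051,.066])]
    x0,y0=max(a[0]-50,0),max(a[1]-50,0)
    print(a,x0,y0); im=cv2.cvtColor(p["color"][y0:y0+100,x0:x0+100],cv2.COLOR_RGB2BGR)
    if n=="scene": L=cv2.resize(im,(400,400),interpolation=cv2.INTER_CUBIC)
    else: L=np.hstack([L,cv2.resize(im,(400,400),interpolation=cv2.INTER_CUBIC)])
cv2.imwrite("pics/near.png",L)
```

```text
[229, 207] 179 157
[289, 217] 239 167
```

View pics/near.png

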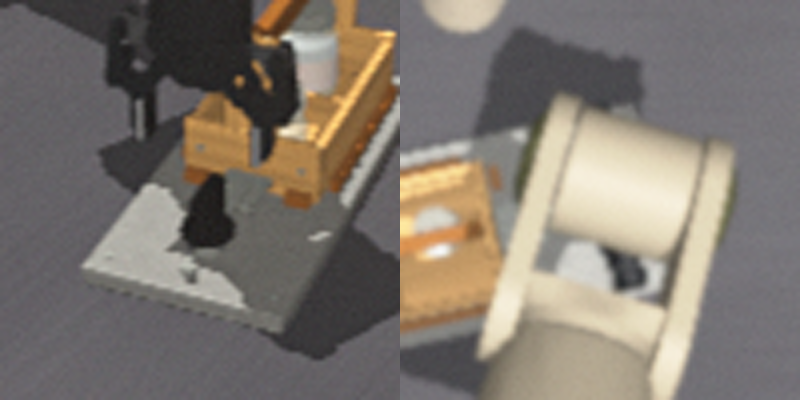

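The scene crop shows the fingers straddling the knob: tips at about (215,191) and (244,197), knob top at about (233,202). I'll check the offset numerically.

Run:
```python
from h import *
np.set_printoptions(precision=4,suppress=True)
p=env.get_image("scene")
s=env.observe(); print(s["position"],"tipmid@.119",atz(p,(229.9,194),.119),"knobtop",atz(p,(232.8,201.5),.080))
r=env.tip_of("lock_grip",p); print([ (x["pixel"],x["conf"],atz(p,x["pixel"],.066)) for x in r[:2]])
plan([.5745,-.051,.048],102.2)
```

```text
[ 0.5754 -0.0514  0.1123] tipmid@.119 [ 0.5761 -0.0514  0.119 ] knobtop [ 0.5744 -0.0347  0.08  ]
[([230.3, 208.3], 0.76, array([ 0.5774, -0.0528,  0.066 ]))]
shift [ 0.07 -0.12  6.47] turn [0.21 0.11 0.04]
```

Emit:
move_arm(plan=[[0,0,0,0,0,2,1],[0,0,0,0,0,4,1],[0,0,0,0,0,5.5,1],[0,0,0,0,0,6.2,1],[0,0,0,0,0,6.2,1]])

```text
time_s: 6.05
position: [0.5748, -0.0512, 0.0491]
tool_rot: [[-0.212, 0.977, 0.001], [0.977, 0.212, -0.0], [-0.0, 0.001, -1.0]]
ft_force: [-0.1, 0.3, 1.0]
grip_width: 0.0855
gripper_force: 0.0
```

Emit:
move_arm(plan=[[0,0,0,0,0,0,0],[0,0,0,0,0,0,-0.3],[0,0,0,0,0,0,-0.6],[0,0,0,0,0,0,-1],[0,0,0,0,0,0,-1]], squeeze=30)

```text
time_s: 6.55
position: [0.5737, -0.0512, 0.0486]
tool_rot: [[-0.212, 0.977, -0.002], [0.977, 0.212, -0.0], [0.0, -0.002, -1.0]]
ft_force: [-16.2, -6.1, 20.2]
grip_width: 0.0134
gripper_force: 33.0
```

Emit:
move_arm(plan=[[0,0,0,0,0,0,-1],[0,0,0,0,0,0,-1],[0,0,0,0,0,0,-1],[0,0,0,0,0,0,-1],[0,0,0,0,0,0,-1]])

```text
time_s: 7.05
position: [0.5736, -0.0513, 0.0487]
tool_rot: [[-0.212, 0.977, -0.002], [0.977, 0.212, -0.0], [-0.0, -0.002, -1.0]]
ft_force: [-5.7, -0.9, 4.5]
grip_width: 0.0133
gripper_force: 30.8
```

Emit:
move_arm(plan=[[0,0,-2,0,-0.1,0,-1],[0,0,-5,0,-0.1,0,-1],[0,0,-9,0,-0.1,0,-1],[0,0,-13,0,-0.1,0,-1],[0,0,-17,0,-0.1,0,-1]], squeeze=45)

```text
time_s: 7.55
position: [0.5746, -0.0509, 0.0488]
tool_rot: [[-0.49, 0.871, 0.003], [0.871, 0.49, 0.001], [-0.001, 0.003, -1.0]]
ft_force: [5.8, 5.3, -0.8]
grip_width: 0.0133
gripper_force: 46.1
```

```bash
python3 -c "
from h import *
s=env.observe();print(s['ft_force'],s['wrist_torque'],s['q'])"
```

```text
[ 5.76232818  5.26592956 -0.79343575] [ 0.67460153 -0.91559848 -0.14158812] [-16.85423155  35.20478722  84.36570557   0.11178467  60.25504269
 -46.27853324]
```

Emit:
move_arm(plan=[[0,0,-4,0,0,0,-1],[0,0,-8,0,0,0,-1],[0,0,-12,0,0,0,-1],[0,0,-16,0,0,0,-1],[0,0,-20,0,0,0,-1]])

```text
time_s: 8.05
position: [0.5758, -0.0499, 0.0488]
tool_rot: [[-0.759, 0.651, 0.006], [0.651, 0.759, 0.002], [-0.003, 0.006, -1.0]]
ft_force: [11.5, 9.8, -3.5]
grip_width: 0.0132
gripper_force: 46.0
```

Emit:
move_arm(plan=[[0,0,-4,0,0,0,-1],[0,0,-8,0,0,0,-1],[0,0,-12,0,0,0,-1],[0,0,-16,0,0,0,-1],[0,0,-20,0,0,0,-1]])

```text
time_s: 8.55
position: [0.5765, -0.0487, 0.0488]
tool_rot: [[-0.936, 0.352, 0.008], [0.352, 0.936, 0.004], [-0.006, 0.007, -1.0]]
ft_force: [14.9, 16.6, -4.7]
grip_width: 0.0134
gripper_force: 45.8
```

```bash
python3 -c "
from h import *
s=env.observe();print(s['ft_force'],s['wrist_torque'],s['q'],s['tool_rot'])"
```

```text
[14.89661133 16.57059371 -4.67104642] [ 2.83900189 -2.44057847 -0.02346977] [-16.71102084  35.24559838  84.26372606   0.41078837  60.12297486
 -86.28887392] [[-0.93587823  0.35223404  0.0079446 ]
 [ 0.35227271  0.93588839  0.00410565]
 [-0.00598911  0.00664106 -0.99996001]]
```

Emit:
move_arm(plan=[[0,0,-4,-0.05,0.15,0,-1],[0,0,-9,-0.1,0.3,0,-1],[0,0,-14,-0.1,0.3,0,-1],[0,0,-19,-0.1,0.3,0,-1],[0,0,-23,-0.1,0.3,0,-1]])

```text
time_s: 9.05
position: [0.5769, -0.0469, 0.0488]
tool_rot: [[-0.999, -0.042, 0.004], [-0.042, 0.999, 0.003], [-0.004, 0.003, -1.0]]
ft_force: [7.4, 12.7, -0.2]
grip_width: 0.0136
gripper_force: 46.6
```

```bash
python3 -c "
from h import *
s=env.observe();R=s['tool_rot'];print(s['ft_force'],s['wrist_torque'],s['q'][5],np.degrees(np.arctan2(R[1][0],R[0][0]))-102.2)"
```

```text
[ 7.37811092 12.66312509 -0.22553392] [ 2.21907644 -1.1333618   0.06907238] -109.0266428697836 -279.7766491504863
```

Emit:
move_arm(plan=[[0,0,0,0,0.1,0,-1],[0,0,0,0,0.1,0,-0.6],[0,0,0,0,0.1,0,0],[0,0,0,0,0.1,0,0.3],[0,0,0,0,0.1,0,0.3]])

```text
time_s: 9.55
position: [0.5752, -0.048, 0.0483]
tool_rot: [[-0.999, -0.039, -0.0], [-0.039, 0.999, -0.0], [0.0, -0.0, -1.0]]
ft_force: [-0.8, -0.7, -0.3]
grip_width: 0.0556
gripper_force: 0.0
```

Emit:
move_arm(plan=[[0,0,0,0,0,-1,0.3],[0,0,0,0,0,-4,0.3],[0,0,0,0,0,-9,0.3],[0,0,0,0,0,-14,0.6],[0,0,0,0,0,-18.5,1]])

```text
time_s: 10.05
position: [0.575, -0.0478, 0.2368]
tool_rot: [[-0.999, -0.039, 0.002], [-0.039, 0.999, -0.001], [-0.002, -0.001, -1.0]]
ft_force: [0.1, -0.8, -0.2]
grip_width: 0.0805
gripper_force: 0.0
```

Emit:
move_arm(plan=[[0,0,8,0,0,0,1],[0,0,16,0,0,0,1],[0,0,24,0,0,0,1],[0,0,32,0,0,0,1],[0,0,40,0,0,0,1]])

```text
time_s: 10.55
position: [0.5751, -0.0479, 0.2342]
tool_rot: [[-0.787, 0.617, 0.001], [0.617, 0.787, -0.0], [-0.001, 0.0, -1.0]]
ft_force: [0.6, -0.2, -0.1]
grip_width: 0.0853
gripper_force: 0.0
```

Emit:
move_arm(plan=[[0,0,8,0,0,0,1],[0,0,16,0,0,0,1],[0,0,24,0,0,0,1],[0,0,32,0,0,0,1],[0,0,40,0,0,0,1]])

```text
time_s: 11.05
position: [0.5751, -0.0479, 0.2341]
tool_rot: [[-0.206, 0.979, 0.0], [0.979, 0.206, -0.0], [-0.0, 0.0, -1.0]]
ft_force: [0.3, 0.0, 0.3]
grip_width: 0.0854
gripper_force: 0.0
```

Run:
```python
from h import *
np.set_printoptions(precision=4,suppress=True)
L=[]
for n in("scene","top"):
    p=env.get_image(n); a=[int(v) for v in proj(p,[.56,.03,.066])]
    x0,y0=a[0]-50,a[1]-50; print(a,x0,y0)
    L.append(cv2.resize(cv2.cvtColor(p["color"][y0:y0+100,x0:x0+100],cv2.COLOR_RGB2BGR),(400,400),interpolation=cv2.INTER_CUBIC))
    for k,z in(("lock_tip",.039),("lock_grip",.066),("tote_handle",.15),("tote",.018)):
        r=env.tip_of(k,p); print(n,k,[(x["conf"],x["pixel"],atz(p,x["pixel"],z)) for x in r[:1]])
cv2.imwrite("pics/latch.png",np.hstack(L))
print(env.observe()["position"]); plan([.532,.136,.23],102.2)
```

```text
[240, 193] 190 143
scene lock_tip [(0.64, [211.4, 208.7], array([ 0.5073, -0.0597,  0.039 ]))]
scene lock_grip [(0.83, [232.5, 208.3], array([ 0.5831, -0.0489,  0.066 ]))]
scene tote_handle [(0.82, [249.2, 154.6], array([0.5209, 0.1379, 0.15  ]))]
scene tote [(0.8, [251.1, 188.2], array([0.5318, 0.136 , 0.018 ]))]
[265, 222] 215 172
top lock_tip [(0.39, [293.2, 236.5], array([ 0.5097, -0.066 ,  0.039 ]))]
top lock_grip [(0.53, [290.4, 219.4], array([ 0.5688, -0.0554,  0.066 ]))]
top tote_handle [(0.92, [230.6, 228.5], array([0.5373, 0.1417, 0.15  ]))]
top tote [(0.86, [237.2, 233.0], array([0.5225, 0.1332, 0.018 ]))]
[ 0.5753 -0.0478  0.2334]
shift [18.88 -0.32  0.34] turn [ 0.   -0.    0.09]
```

View pics/latch.png

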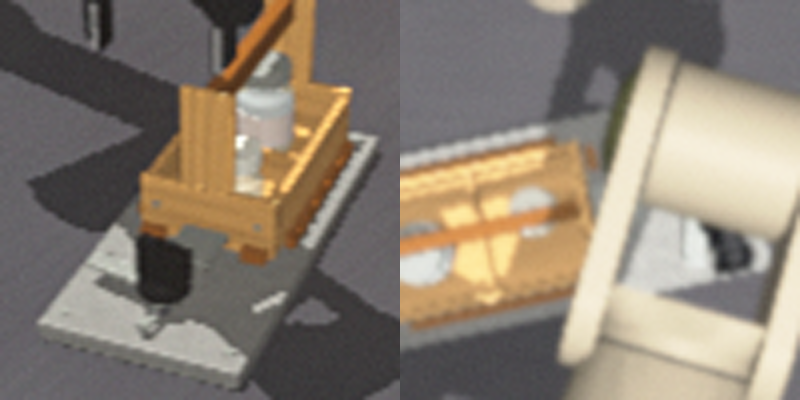

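The scene crop shows the knob turned side-on, and the networks put the latch tip at (0.508,-0.062), 80° round and off the tongue. Both jars are upright. Next, the handle.

Emit:
move_arm(plan=[[0,0,0.1,4,0,0,1],[0,0,0.1,8.5,0,0,1],[0,0,0.1,13,-0.1,0,1],[0,0,0.1,17,-0.1,0,1],[0,0,0.1,19,-0.1,0,1]])

```text
time_s: 12.05
position: [0.5331, 0.1404, 0.2336]
tool_rot: [[-0.213, 0.977, 0.0], [0.977, 0.213, 0.0], [0.0, 0.0, -1.0]]
ft_force: [0.4, -0.9, -0.4]
grip_width: 0.0854
gripper_force: 0.0
```

Emit:
move_arm(plan=[[0,0,0,0,0,1,1],[0,0,0,0,0,2,1],[0,0,0,0,0,2.5,1],[0,0,0,0,0,2.5,1],[0,0,0,0,0,2.5,1]])

```text
time_s: 12.55
position: [0.5344, 0.1368, 0.2082]
tool_rot: [[-0.209, 0.978, -0.0], [0.978, 0.209, -0.0], [-0.0, -0.0, -1.0]]
ft_force: [0.7, -0.7, -0.8]
grip_width: 0.0852
gripper_force: 0.0
```

Run:
```python
from h import *
np.set_printoptions(precision=4,suppress=True)
p=env.get_image("scene"); a=[int(v) for v in proj(p,[.535,.138,.15])]
x0,y0=a[0]-50,a[1]-50; print(a,x0,y0)
cv2.imwrite("pics/hand.png",cv2.resize(cv2.cvtColor(p["color"][y0:y0+100,x0:x0+100],cv2.COLOR_RGB2BGR),(600,600),interpolation=cv2.INTER_CUBIC))
r=env.tip_of("tote_handle",p); print([(x["conf"],x["pixel"],atz(p,x["pixel"],.15)) for x in r[:1]])
print(env.observe()["position"]); plan([.535,.138,.133],102.2)
```

```text
[252, 155] 202 105
[(0.6, [251.6, 153.1], array([0.5219, 0.1512, 0.15  ]))]
[0.5344 0.1371 0.2086]
shift [0.07 0.07 7.56] turn [ 0.03  0.01 -0.11]
```

View pics/hand.png

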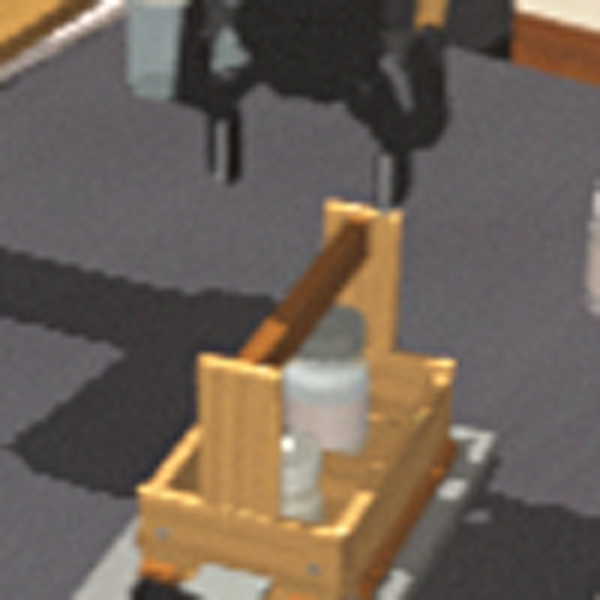

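The crop shows the open fingers above the bar, tips at crop (222,180) and (390,200) on either side of it. I'll check the lateral offset from the bar's centre-line pixels in the first top picture.

Run:
```python
from h import *
np.set_printoptions(precision=4,suppress=True)
p=env.get_image("top"); a=np.radians(12.2); X=np.array([np.cos(a),np.sin(a)])
im=cv2.imread("pics/top0.png")[:,:,::-1].astype(float)
for c in range(212,256,4):
    col=im[222:240,c]; w=np.clip(col[:,0]-col[:,2]-0,0,None)*np.exp(-((col-[213,145,83])**2).sum(1)/800)
    r=(w*np.arange(222,240)).sum()/w.sum(); W=atz(p,(c,r),.163)[:2]; print(c,round(r,1),W,"lat off mm",(W-env.observe()["position"][:2])@X*1000)
```

```text
212 231.0 [0.5296 0.1996] lat off mm 8.528224942915763
216 229.9 [0.5329 0.1869] lat off mm 9.048533979877998
220 229.5 [0.534  0.1741] lat off mm 7.4840404262489395
224 229.0 [0.5357 0.1613] lat off mm 6.412809045306384
228 229.8 [0.533  0.1485] lat off mm 1.0695257396237146
232 229.2 [0.5351 0.1357] lat off mm 0.38137138637886286
236 228.9 [0.536 0.123] lat off mm -1.3872696647374287
240 227.9 [0.5391 0.1102] lat off mm -1.0238336775290087
244 227.0 [0.5417 0.0975] lat off mm -1.2086212800092164
248 225.6 [0.5461 0.0847] lat off mm 0.41279081794338807
252 225.2 [0.5473 0.0719] lat off mm -1.1457038235976083
```

Emit:
move_arm(plan=[[0,0,0,0.1,0,2.5,1],[0,0,0,0.1,0,5,1],[0,0,0,0.1,0,6.8,1],[0,0,0,0.1,0,7.5,1],[0,0,0,0.1,0,7.5,1]])

```text
time_s: 13.2
position: [0.5338, 0.1385, 0.133]
tool_rot: [[-0.21, 0.978, -0.001], [0.978, 0.21, -0.0], [0.0, -0.001, -1.0]]
ft_force: [0.7, 0.3, 0.2]
grip_width: 0.0854
gripper_force: 0.0
```

Emit:
move_arm(plan=[[0,0,0,0,0,0,0.2],[0,0,0,0,0,0,-0.3],[0,0,0,0,0,0,-0.5],[0,0,0,0,0,0,-0.6],[0,0,0,0,0,0,-0.65]], squeeze=25)

```text
time_s: 13.7
position: [0.5337, 0.1386, 0.1336]
tool_rot: [[-0.21, 0.978, -0.0], [0.978, 0.21, -0.0], [-0.0, -0.0, -1.0]]
ft_force: [-3.7, -1.0, 0.1]
grip_width: 0.0155
gripper_force: 1.6
```

Emit:
move_arm(plan=[[0,0,0,0,0,0,-0.7],[0,0,0,0,0,0,-0.8],[0,0,0,0,0,0,-1],[0,0,0,0,0,0,-1],[0,0,0,0,0,0,-1]])

```text
time_s: 14.2
position: [0.5336, 0.1386, 0.1333]
tool_rot: [[-0.21, 0.978, -0.001], [0.978, 0.21, -0.0], [0.0, -0.001, -1.0]]
ft_force: [-3.7, -1.4, 0.8]
grip_width: 0.014
gripper_force: 26.3
```

Emit:
move_arm(plan=[[0,0,0,0,0,0,-1],[0,0,0,0,0,0,-1],[0,0,0,0,0,0,-1],[0,0,0,0,0,0,-1]], squeeze=80)

```text
time_s: 14.6
position: [0.5337, 0.1386, 0.1334]
tool_rot: [[-0.21, 0.978, -0.0], [0.978, 0.21, -0.0], [0.0, -0.0, -1.0]]
ft_force: [-5.5, -0.3, 4.4]
grip_width: 0.0129
gripper_force: 78.8
```

```bash
python3 -c "
from h import *
s=env.observe();print(s['ft_force'],s['wrist_torque'],s['grip_width'],s['gripper_force'])"
```

```text
[-5.46819152 -0.29291451  4.41514089] [-0.15359252  0.90113525  0.02877388] 0.012932322246953348 78.80768537521362
```

Emit:
move_arm(plan=[[0,0,0,0,-0.05,-0.1,-1],[0,0,0,0,-0.05,-0.3,-1],[0,0,0,0,-0.05,-0.5,-1],[0,0,0,0,-0.05,-0.8,-1],[0,0,0,0,-0.05,-1,-1]])

```text
time_s: 15.1
position: [0.5336, 0.1385, 0.1435]
tool_rot: [[-0.21, 0.978, 0.0], [0.978, 0.21, 0.0], [-0.0, 0.0, -1.0]]
ft_force: [0.9, -0.1, -7.1]
grip_width: 0.0127
gripper_force: 77.9
```

```bash
python3 -c "
from h import *
s=env.observe();print(s['ft_force'],s['wrist_torque'],s['grip_width'],s['position'])
p=env.get_image('scene');save(p,'l1');cv2.imwrite('pics/lift1.png',cv2.resize(cv2.imread('pics/l1.png')[100:230,190:320],(600,600),interpolation=cv2.INTER_CUBIC))"
```

```text
[ 0.88420251 -0.08517904 -7.13531661] [-0.01499552  0.00353411  0.03650965] 0.012732591112918856 [0.53355692 0.1385054  0.14352751]
```

View pics/lift1.png

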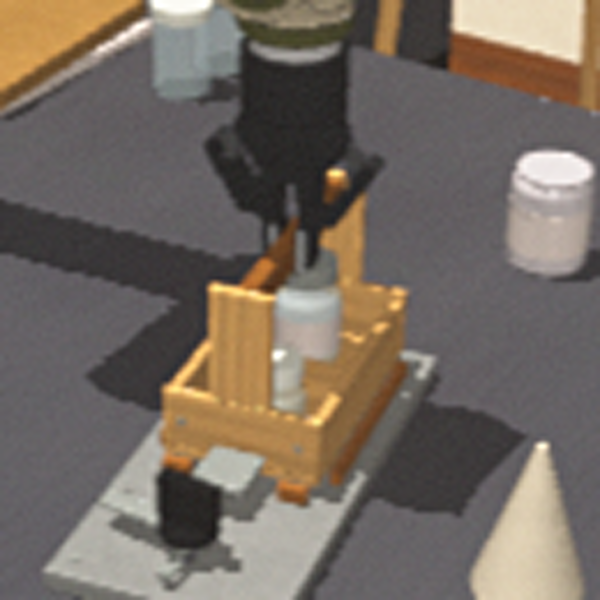

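The tote hangs level and free: 7.1 N, almost no moment, both jars upright, tongue clear of the latch. I'll lift on.

Emit:
move_arm(plan=[[0,0,0,0,0,-0.3,-1],[0,0,0,0,0,-0.8,-1],[0,0,0,0,0,-1.5,-1],[0,0,0,0,0,-2.3,-1],[0,0,0,0,0,-3.1,-1]])

```text
time_s: 15.65
position: [0.5335, 0.1385, 0.1752]
tool_rot: [[-0.21, 0.978, 0.001], [0.978, 0.21, -0.0], [-0.0, 0.001, -1.0]]
ft_force: [0.5, 0.3, -6.3]
grip_width: 0.0131
gripper_force: 78.0
```

Emit:
move_arm(plan=[[0,0,0,0,0,-0.8,-1],[0,0,0,0,0,-1.6,-1],[0,0,0,0,0,-2.4,-1],[0,0,0,0,0,-3.2,-1],[0,0,0,0,0,-4,-1]])

```text
time_s: 16.15
position: [0.5334, 0.1385, 0.215]
tool_rot: [[-0.21, 0.978, -0.0], [0.978, 0.21, -0.0], [-0.0, -0.0, -1.0]]
ft_force: [1.5, -0.5, -6.0]
grip_width: 0.013
gripper_force: 78.0
```

Emit:
move_arm(plan=[[0,0,0,0,0,-0.8,-1],[0,0,0,0,0,-1.4,-1],[0,0,0,0,0,-1.8,-1],[0,0,0,0,0,-2,-1],[0,0,0,0,0,-2,-1]])

```text
time_s: 16.65
position: [0.5334, 0.1385, 0.2344]
tool_rot: [[-0.21, 0.978, 0.0], [0.978, 0.21, 0.0], [-0.0, 0.0, -1.0]]
ft_force: [-0.0, 0.4, -6.9]
grip_width: 0.0132
gripper_force: 78.0
```

Emit:
move_arm(plan=[[0,0,0,0,0,0,-1],[0,0,0,0,0,0,-1],[0,0,0,0,0,0,-1],[0,0,0,0,0,0,-1],[0,0,0,0,0,0,-1]])

```text
time_s: 17.15
position: [0.5334, 0.1385, 0.2343]
tool_rot: [[-0.21, 0.978, -0.0], [0.978, 0.21, 0.0], [0.0, -0.0, -1.0]]
ft_force: [-0.0, 0.8, -5.9]
grip_width: 0.0127
gripper_force: 78.0
```

```bash
python3 -c "
from h import *
s=env.observe();print(s['ft_force'],s['wrist_torque'],s['grip_width'],s['position'],s['qvel'],s['time_s'])
p=env.get_image('scene');save(p,'l2');cv2.imwrite('pics/lift2.png',cv2.resize(cv2.imread('pics/l2.png')[80:230,170:320],(600,600),interpolation=cv2.INTER_CUBIC))"
```

```text
[-0.03175175  0.7588945  -5.8536468 ] [0.01707015 0.02788669 0.05727946] 0.01274088292851336 [0.53337331 0.1384943  0.23425529] [-0.11690226 -0.03985172  0.04560007  0.01489386  0.01883459  0.15808325] 17.15
```

View pics/lift2.png

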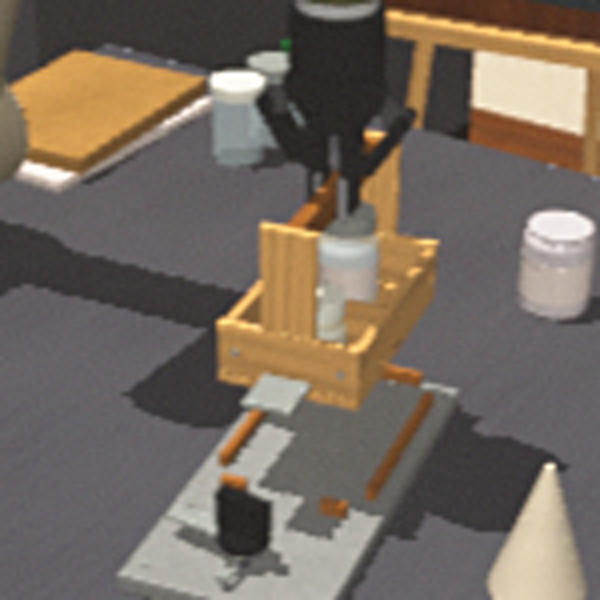

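The tote hangs level about 10 cm above the board, with both jars standing in it.

```bash
python3 -c "
from h import *
print(env.close_job())"
```

```text
the job is handed in; nothing more can be done
None
```

The latch is turned fully open, and the arm holds the tote level and steady about 10 cm above the board with both jars standing; the job is handed in.

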